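# Press the laryngoscope into its foam pocket

### The arm

A 7-joint arm with a two-finger parallel gripper is mounted at the origin on the work surface. World frame = base frame: x ahead of the robot, y to its left, z up, the work surface at z = 0. Lengths are in mm, angles in rad, forces in N, time in s.
With the tool pointing down it reaches from about 400 to 900 mm from the base axis. Payload 5.5 kg.
Tool frame: the origin (TCP) lies midway between the tips of the shut fingers; the grasp point (between the pads) lies 19 mm behind it; z points along the fingers, y is the line along which they close (so a half turn about z gives the same grasp; the last joint's range is limited). The gripper opens to 92 mm and grips with 3 to 60 N. Pads are 19 mm wide; open, the fingers measure 130 mm over their backs; the gripper's body (75 mm by 190 mm) begins 47 mm behind the grasp point.
Start: joints at [1.365, 0.501, -0.427, 1.55, 0.221, 1.138, -0.21], TCP at [293.712, -579.856, 226.729] pointing down, gripper open.
Joint ranges: [-2.88, 2.88], [-0.31, 2.03], [-1.54, 1.56], [0.2, 2.42], [-1.41, 4.55], [0.19, 2.02], [-2.57, 2.57]. Speed limits (rad/s): [2.57, 2.57, 3.14, 3.14, 3.14, 3.14, 3.14].

### API

Orientations are given as a rotation vector (axis times angle).
In Python, from cell import manip gives the robot as it stands.
- The arm moves only by the tool step_hand, called after "Call:" as name([rows], argument=value, ...), one row to a line, values as JSON. Schema: {"type":"object","properties":{"motion":{"type":"array","items":{"type":"object","properties":{"rx":{"type":"number"},"ry":{"type":"number"},"rz":{"type":"number"},"x":{"type":"number"},"y":{"type":"number"},"z":{"type":"number"},"finger_gap":{"type":"number"}},"additionalProperties":false,"required":["finger_gap"]},"minItems":1,"maxItems":8},"only":{"type":"string"},"quiet":{"type":"boolean"},"lines":{"type":"string"}},"required":["motion"],"additionalProperties":false}. motion is a list of rows, 1 to 8 of them, each an object with the fields rx, ry, rz (a rotation vector in units of 0.25 rad), x, y, z (the shift in units of 25 mm), finger_gap (the finger opening in mm); a field left out counts as zero (the opening has to be given); each row is the pose to reach, as a shift and turn from the pose commanded when the call began, along the tool's axes at that moment; what a row does not reach only later rows make up. A row lasts 1/8 s, in which the tool goes at most 62.5 mm and 0.188 rad, less where a joint would pass 70% of its speed; a pose out of reach is approached as far as the arm can. The fingers move at their own pace and stop on an object; the grip force is fixed at half the most. Time passes only in rows, so rows that do not move let the fingers close. The tool returns the time, the measured TCP pose, the force, the opening and the grip force at its end. only (a regular expression) keeps the lines of the reply that match it, lines (a string "A,B") keeps lines A to B, and quiet returns only ok. Input that does not fit is refused with a message, and nothing moves.
- manip.get_state(): the state, without advancing time (a new reading comes with each control period).
- manip.read_camera(name): name is "side" or "top" or "wrist"; returns a dict with "color" (420x560x3 uint8, red, green, blue), "K" (3x3 intrinsics, pixels), "dist_coeffs" ([k1, k2, p1, p2, k3] as OpenCV has them; the pictures are not rectified), "world_to_cam" (4x4, takes a point from world to camera coordinates); the wrist camera has in their place "hand_eye" (4x4, takes a point from camera to tool coordinates, whose origin is the TCP and whose axes are the flange's). Camera axes: x right, y down, z forward; pixel columns grow to the right and rows downward; lengths in mm; the calibration is good to about 2 mm. A picture is of the moment at which its call begins: read the wrist's pose just before it. There is no depth.
- manip.close_job(): hands the job in; it is judged then, once.
The state is a dict: "time_s": time; "qpos": joint angles; "qvel": joint speeds; "effort": joint torques, N m; "tool_pos": TCP position; "tcp_rot": TCP orientation; "contact_force": force on the tool from outside, world axes, zero at the start; "wrist_torque": the same for the moment, N m; "gripper_width": finger opening in mm; "gripper_force": force on a finger pad.
Only numpy, scipy, OpenCV 4.12 (cv2) and the standard library are available. Lean on these libraries where they do the work, as an engineer would, in place of code of your own. Each camera call takes 0.05 s, during which the arm holds its last target. There are 200 camera calls.

### The job

Put the laryngoscope back into the emergency kit: lay it into the matching L-shaped cut-out of the foam in the orange tray, blade in the blade slot, and press it past the springy foam lips until it is fully home and level on the pocket floor. Let go of it, and leave the sanitizer bottle, the metal dish and the tape roll where they are.

Things in the scene. Friction and masses are not known exactly. Their poses are not given: they have to be found in the camera images.
- laryngoscope: Loose laryngoscope lying on its side, L-shaped from above, 0.22 kg. Handle: black ribbed round bar, 30 mm in diameter with narrow flats below and above, 130 mm long in x (-65 to +65 mm), steel head at the +x end; the blade leaves the head towards -y. Origin: on the underside, below the handle's middle; z up. Starts flat on the table. Grip it across the handle (along y) near the origin.
- blade_tip (a point): End of the laryngoscope's straight silver blade, level with its underside: at (54, -110, 0) mm in the laryngoscope's frame. The blade is 12 mm wide in x, centred at x = +54 mm, and lies 7 to 23 mm above the underside.
- tray: Orange kit tray filled with dark grey foam with a yellow bottom layer, fixed to the table; place and yaw vary. Origin on its underside below the middle of the handle pocket; axes as the seated laryngoscope's. Spans x -90 to +90 mm, y -135 to +75 mm; rim 42 mm, foam surface 40 mm above the table. A spare blade sits fast in its own slot along x at y = -101 mm, x -67 to +27 mm.
- pocket (a point): Middle of the handle pocket's yellow floor, 12 mm above the table, with the tray's axes, z up: the laryngoscope's origin belongs here, axes along these. The L-shaped pocket is 28 mm deep; handle part 134 mm long in x, 33 mm wide in y. Finger notches, 44 mm wide in x, as deep,, reach 60 mm out on both sides in y. Seated, the handle's top stands 2 mm above the foam.
- pocket_tip (a point): Point on the floor of the blade slot where the blade tip belongs: at (54, -110, 0) mm in the pocket's frame. The slot is 18 mm wide, centred at x = +54 mm, and ends at y = -115 mm.
- lips (a point): Middle between four springy light grey foam lips, 24 mm above the pocket's middle. They stand at x = -34 and +34 mm on both sides and narrow the handle part to 26 mm. The handle comes to rest on them with its underside about 15 mm above the pocket floor; about 5 to 15 N of slow push down near the handle's middle takes it past them, and they then hold it down.
- sanitizer: Bystander: clear pump bottle with white pump, 66 mm in diameter, 174 mm tall; origin under its centre.
- dish: Bystander: round aluminium bowl, 120 mm in diameter, 40 mm high; origin under its centre.
- tape: Bystander: white tape roll lying flat, 84 mm in diameter, 25 mm high; origin under its centre.

How it is judged (in metres and radians):
At the end, for the whole second after the job is handed in: The laryngoscope rests in its pocket: its origin within 6 mm of the pocket's middle seen from above and less than 4 mm above the pocket floor, blade tip within 10 mm of its place and less than 7 mm high, tilted less than 0.07 rad, at rest (horizontal distance between laryngoscope and pocket below 0.006 m and horizontal distance between blade_tip and pocket_tip below 0.01 m and z of laryngoscope in the frame of pocket below 0.004 m and z of blade_tip in the frame of pocket below 0.007 m and angle between laryngoscope's own z axis and vertical below 0.07 rad and linear speed of laryngoscope below 0.02 m/s); the robot touches nothing.
It fails at once if the sanitizer bottle is moved more than 30 mm (distance of sanitizer from where it was at the start of the episode above 0.03 m).
It fails at once if the dish is moved more than 30 mm (distance of dish from where it was at the start of the episode above 0.03 m).
It fails at once if the tape roll is moved more than 30 mm (distance of tape from where it was at the start of the episode above 0.03 m).
It also fails if it takes over 42 s, if anything falls off the work surface, if the arm or the gripper's body presses on something with over 40 N, if the wrist force passes 120 N, or if a joint passes its speed limit or range.

## Working session

There is one attempt and no reset: what is moved stays moved. The work goes in short steps, Python scripts to look and compute and a tool call to move; the robot and the scene stay as the last step left them, time stands still between calls to the robot, and variables do not carry over. Pictures are saved under pics/ and viewed, at most 10 in all, crops included, and the job is handed in when it is done.

```bash
ls; mkdir -p pics
```

Run:
```python
from cell import manip
import cv2,numpy as np
s=manip.get_state();print(s['time_s'],s['tool_pos'],s['tcp_rot'],s['gripper_width'])
for n in ['top','side']:
    r=manip.read_camera(n);cv2.imwrite(f'pics/{n}0.png',r['color'][:,:,::-1]);print(r['K'],r['dist_coeffs'],r['world_to_cam'])
```

```text
cell.py
pics
0.0 [ 293.32333829 -579.26144757  225.65012678] [-3.05377466e+00 -7.29287984e-01  6.05049158e-04] 91.88679866987685
[[437.85032997   0.         281.44175351]
 [  0.         437.85032997 209.86817363]
 [  0.           0.           1.        ]] [-0.03037196  0.          0.          0.          0.        ] [[ 1.66867934e-02 -9.99733573e-01 -1.59478577e-02  6.82840687e+01]
 [-9.87353699e-01 -1.39610498e-02 -1.57916946e-01  4.97156604e+02]
 [ 1.57652223e-01  1.83813038e-02 -9.87323607e-01  1.06642857e+03]
 [ 0.00000000e+00  0.00000000e+00  0.00000000e+00  1.00000000e+00]]
[[523.1691829    0.         283.0968192 ]
 [  0.         523.1691829  207.79264796]
 [  0.           0.           1.        ]] [-0.07435302  0.          0.          0.          0.        ] [[-8.26025354e-01 -5.63448168e-01 -1.44317816e-02  4.57366462e+02]
 [-3.86273343e-01  5.84558945e-01 -7.13501047e-01  1.82287391e+02]
 [ 4.10457085e-01 -5.83795343e-01 -7.00505517e-01  9.63627269e+02]
 [ 0.00000000e+00  0.00000000e+00  0.00000000e+00  1.00000000e+00]]
```

View pics/top0.png

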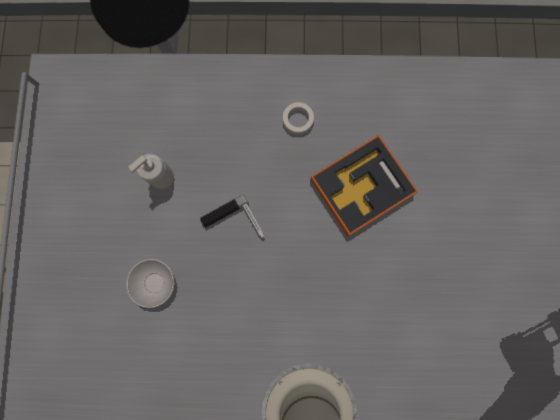

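View pics/side0.png

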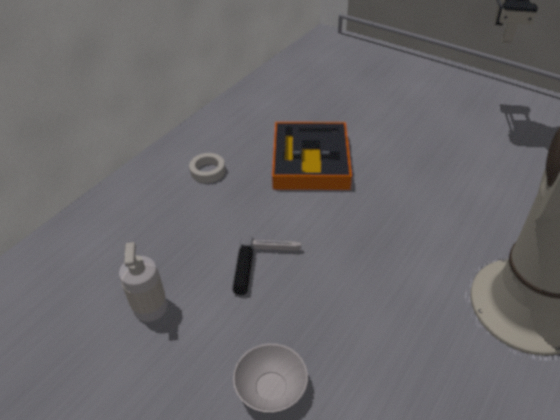

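The top view shows the laryngoscope handle at about (202,222)-(238,204) with its blade running to (262,237). The tray corners are at (311,184), (379,138), (416,190) and (351,234). The side view shows the handle at (239,290)-(247,248), the blade end at (300,245), and the tray rim corners at (274,123), (348,123), (351,178) and (272,179).

Create h.py:
```python
from cell import manip
import cv2,numpy as np
from scipy.spatial.transform import Rotation as R
def snap(n,f=None):
    s=manip.get_state();r=manip.read_camera(n)
    if n=='wrist':
        T=np.eye(4);T[:3,:3]=R.from_rotvec(s['tcp_rot']).as_matrix();T[:3,3]=s['tool_pos'];M=T@r['hand_eye']
    else: M=np.linalg.inv(r['world_to_cam'])
    if f: cv2.imwrite(f'pics/{f}.png',r['color'][:,:,::-1])
    return dict(img=r['color'],K=r['K'],d=np.array(r['dist_coeffs']),M=M)
def rays(c,px):
    u=cv2.undistortPoints(np.array(px,float).reshape(-1,1,2),c['K'],c['d'])[:,0]
    return c['M'][:3,3],np.c_[u,np.ones(len(u))]@c['M'][:3,:3].T
def plane(c,px,z):
    o,d=rays(c,px);return o+d*((z-o[2])/d[:,2])[:,None]
def tri(c1,p1,c2,p2):
    o1,a=rays(c1,p1);o2,b=rays(c2,p2);out=[]
    for x,y in zip(a,b):
        t=np.linalg.lstsq(np.c_[x,-y],o2-o1,rcond=None)[0];P,Q=o1+x*t[0],o2+y*t[1]
        out.append(np.r_[(P+Q)/2,np.linalg.norm(P-Q)])
    return np.array(out)
def project(c,P):
    W=np.linalg.inv(c['M']);return cv2.projectPoints(np.array(P,float).reshape(-1,3),cv2.Rodrigues(W[:3,:3])[0],W[:3,3],c['K'],c['d'])[0][:,0]
def totool(dw):
    return R.from_rotvec(manip.get_state()['tcp_rot']).inv().apply(dw)
```

Run:
```python
from h import *
np.set_printoptions(precision=1,suppress=True)
t=snap('top');s=snap('side')
print(tri(t,[[202,222],[238,204],[262,237],[311,184],[379,138],[416,190],[351,234]],s,[[240,290],[247,248],[300,245],[272,179],[274,123],[348,123],[351,178]]))
print(plane(t,[[202,222],[238,204],[241,200],[262,237]],15))
print(plane(t,[[311,184],[379,138],[416,190],[351,234]],42))
w=snap('wrist','w0');print(w['M'],w['K'],manip.read_camera('wrist')['hand_eye'])
print(manip.get_state()['qpos'])
print(R.from_rotvec(manip.get_state()['tcp_rot']).as_matrix())
```

```text
[[ 463.   279.4   18.5    4.3]
 [ 512.8  188.7   19.4    0.7]
 [ 427.9  124.4   21.     1. ]
 [ 570.9    5.    38.7   14.7]
 [ 692.9 -172.1   38.7    9.1]
 [ 545.2 -266.8   42.6   13.5]
 [ 437.4 -100.8   30.7    2.1]]
[[465.4 281.1  15. ]
 [513.9 189.4  15. ]
 [524.5 182.   15. ]
 [429.  125.   15. ]]
[[ 563.4    1.8   42. ]
 [ 687.6 -173.4   42. ]
 [ 551.6 -264.5   42. ]
 [ 437.2  -98.8   42. ]]
[[   0.5   -0.9   -0.2  359. ]
 [  -0.9   -0.4   -0.1 -546.2]
 [  -0.     0.3   -1.   384.8]
 [   0.     0.     0.     1. ]] [[323.3   0.  281.7]
 [  0.  323.3 210.9]
 [  0.    0.    1. ]] [[  -0.    -1.    -0.3   73.5]
 [   1.    -0.    -0.    -0.3]
 [   0.    -0.3    1.  -158.7]
 [   0.     0.     0.     1. ]]
[ 1.4  0.5 -0.4  1.6  0.2  1.1 -0.2]
[[ 0.9  0.5 -0. ]
 [ 0.5 -0.9  0. ]
 [ 0.  -0.  -1. ]]
```
Laryngoscope handle dir: x axis from far end (465,281) to head (514,189): angle = atan2(-92,49)= -62deg. Blade toward -y_l: rot -90 of x: direction angle -152deg → (-0.88,-0.47): from (524,182) to (429,125) ✓.. Handle middle: origin is mid of -65..+65 including head? "130mm long in x (-65..65), steel head at the +x end". blade at x=54. So from -65 end (465,281)+65*(0.47,-0.883) = (496,224). Laryngoscope yaw ~ -1.08.

The rows are not in the units I measure in: shifts go in units of 25 mm and turns go in units of 0.25 rad. I convert before sending: 238 mm is 9.52, -142 mm is -5.68.

Call:
step_hand([
  {"x":9.52,"y":-5.68,"z":1.32,"finger_gap":92},
  {"x":9.52,"y":-5.68,"z":1.32,"finger_gap":92},
  {"x":9.52,"y":-5.68,"z":1.32,"finger_gap":92},
  {"x":9.52,"y":-5.68,"z":1.32,"finger_gap":92},
  {"x":9.52,"y":-5.68,"z":1.32,"finger_gap":92},
  {"x":9.52,"y":-5.68,"z":1.32,"finger_gap":92},
])

```text
time_s: 1.05
tool_pos: [443.7, -342.5, 193.8]
tcp_rot: [-3.053, -0.739, -0.001]
contact_force: [0.4, -0.2, 0.0]
gripper_width: 91.9
gripper_force: 0.0
```

Call:
step_hand([
  {"x":9.52,"y":-5.68,"z":1.32,"finger_gap":92},
  {"x":9.52,"y":-5.68,"z":1.32,"finger_gap":92},
  {"x":9.52,"y":-5.68,"z":1.32,"finger_gap":92},
  {"x":9.52,"y":-5.68,"z":1.32,"finger_gap":92},
  {"x":9.52,"y":-5.68,"z":1.32,"finger_gap":92},
  {"x":9.52,"y":-5.68,"z":1.32,"finger_gap":92},
  {"x":9.52,"y":-5.68,"z":1.32,"finger_gap":92},
])

```text
time_s: 1.92
tool_pos: [589.4, -114.1, 160.5]
tcp_rot: [3.055, 0.725, -0.002]
contact_force: [0.7, -0.8, 0.8]
gripper_width: 91.6
gripper_force: 0.0
```

Run:
```python
from h import *
import pickle
np.set_printoptions(precision=3,suppress=True)
s=manip.get_state();print(s['tool_pos'],s['tcp_rot'],s['qpos'],np.abs(s['qvel']).max())
pickle.dump(snap('wrist','w1'),open('w1.pkl','wb'))
```

```text
[ 589.431 -114.109  160.531] [ 3.055  0.725 -0.002] [ 0.568  0.511 -0.56   1.736  0.319  0.986 -1.217] 0.014994339595162429
```

View pics/w1.png

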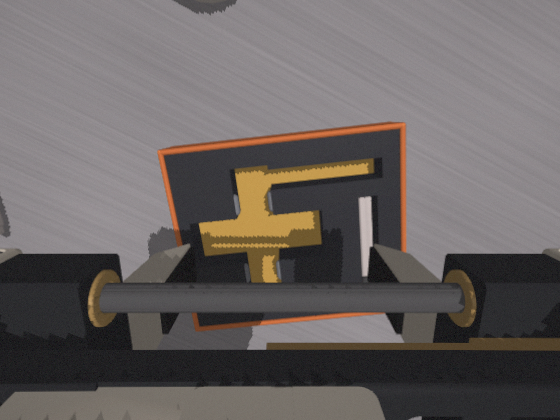

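The wrist view shows the tray. Rim corners are at (161,152), (405,124) and (197,328), and the yellow blade slot runs from (236,168) to (374,160). The fingers hide its lower part, so I'll shift back for an unobstructed second view.

In the tool's units: -90 mm is -3.6.

Call:
step_hand([
  {"x":-3.6,"finger_gap":92},
  {"x":-3.6,"finger_gap":92},
  {"x":-3.6,"finger_gap":92},
  {"x":-3.6,"finger_gap":92},
])

```text
time_s: 2.48
tool_pos: [510.3, -153.3, 161.4]
tcp_rot: [3.056, 0.726, 0.002]
contact_force: [-0.4, 0.2, 0.4]
gripper_width: 91.9
gripper_force: 0.0
```

Run:
```python
from h import *
import pickle
np.set_printoptions(precision=3,suppress=True)
s=manip.get_state();print(s['tool_pos'],s['tcp_rot'],np.abs(s['qvel']).max())
pickle.dump(snap('wrist','w2'),open('w2.pkl','wb'))
for n in (1,2):
    c=pickle.load(open(f'w{n}.pkl','rb'))
    h=cv2.cvtColor(c['img'],cv2.COLOR_RGB2HSV)
    for nm,lo,hi in (('or',(4,150,90),(13,255,255)),('ye',(14,110,90),(28,255,255))):
        m=cv2.inRange(h,lo,hi);m[330:]=0
        cs=sorted(cv2.findContours(m,0,2)[0],key=cv2.contourArea)[-1]
        print(n,nm,cv2.approxPolyDP(cs,4,True)[:,0].tolist())
```

```text
[ 510.323 -153.275  161.359] [3.056 0.726 0.002] 0.02262109930565798
1 or [[404, 123], [159, 150], [178, 245], [164, 154], [399, 128], [405, 251]]
1 ye [[372, 158], [235, 169], [240, 213], [236, 219], [199, 223], [205, 254], [245, 250], [252, 281], [280, 281], [275, 270], [278, 248], [320, 243], [318, 211], [274, 215], [266, 198], [271, 184], [372, 172]]
2 or [[417, 2], [146, 36], [192, 246], [415, 224]]
2 ye [[380, 51], [230, 64], [237, 116], [191, 123], [199, 170], [243, 165], [251, 210], [282, 206], [275, 169], [280, 161], [324, 155], [321, 111], [273, 113], [267, 107], [266, 86], [271, 81], [378, 69]]
```

View pics/w2.png

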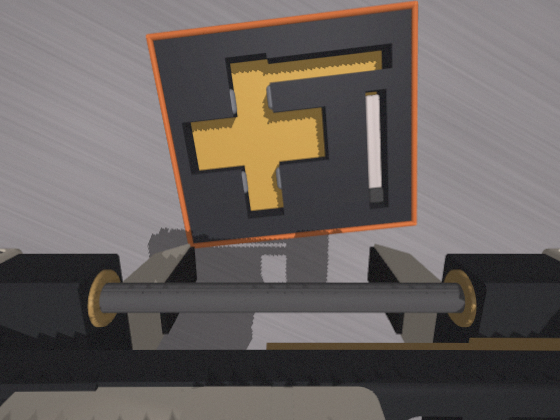

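Create fit.py:
```python
import numpy as np
def rigid(m,p):
    m,p=np.array(m,float),np.array(p,float);mc,pc=m.mean(0),p.mean(0);a,b=m-mc,p-pc
    th=np.arctan2((a[:,0]*b[:,1]-a[:,1]*b[:,0]).sum(),(a*b).sum());Rm=np.array([[np.cos(th),-np.sin(th)],[np.sin(th),np.cos(th)]])
    t=pc-Rm@mc;return th,t,p-(m@Rm.T+t)
```

Run:
```python
from h import *
from fit import rigid
import pickle
np.set_printoptions(precision=2,suppress=True)
a,b=[pickle.load(open(f'w{n}.pkl','rb')) for n in (1,2)]
print('corners',tri(a,[[159,150],[404,123]],b,[[146,36],[417,2]]))
print('floor',tri(a,[[372,158],[235,169],[199,223],[320,243],[205,254]],b,[[380,51],[230,64],[191,123],[324,155],[199,170]]))
# rim by line fits, view 2, z=42
h=cv2.cvtColor(b['img'],cv2.COLOR_RGB2HSV);m=cv2.inRange(h,(4,150,60),(13,255,255));m[260:]=0
c=max(cv2.findContours(m,0,1)[0],key=cv2.contourArea)[:,0].astype(float)
C=np.array([[146,36],[417,2],[415,224],[192,246]],float);L=[]
for i in range(4):
    p,q=C[i],C[(i+1)%4];d=(q-p)/np.linalg.norm(q-p);n=np.array([-d[1],d[0]])
    s=(c-p)@d;k=c[(abs((c-p)@n)<4)&(s>15)&(s<np.linalg.norm(q-p)-15)]
    vx,vy,x,y=cv2.fitLine(k.astype(np.float32),2,0,.01,.01)[:,0];L.append(np.cross([x,y,1],[x+vx,y+vy,1]))
cr=[np.cross(L[i-1],L[i]) for i in range(4)];cr=np.array([v[:2]/v[2] for v in cr]);print(cr)
P=plane(b,cr,42)[:,:2]
th,t,r=rigid([[90,75],[90,-135],[-90,-135],[-90,75]],P);print('rim',th,t,r.tolist())
F=plane(b,[[380,51],[230,64],[251,210],[324,155]],12)[:,:2]
th,t,r=rigid([[63,-115],[67,16.5],[-67,16.5],[-22,-60]],F);print('floor',th,t,r.tolist())
```

```text
corners [[ 584.13    2.48   37.7     1.61]
 [ 697.32 -172.93   41.18    0.27]]
floor [[ 660.89 -168.55   25.54    0.46]
 [ 596.22  -61.91   25.66    1.29]
 [ 539.03  -53.85   38.56    1.18]
 [ 564.65 -169.56   14.5     0.5 ]
 [ 497.44  -69.82    6.91    0.74]]
[[145.89  34.78]
 [416.5    1.35]
 [415.34 223.98]
 [189.52 247.22]]
rim 0.5755708529728871 [ 550.22 -108.4 ] [[-0.46927957123114084, -1.7480157318409653], [-1.9804630647843169, 0.33619953018703086], [0.35805030723861364, 1.9294569282000111], [2.09169232877656, -0.517640726546091]]
floor 0.5776074384732084 [ 549.81 -108.6 ] [[-0.6993615845315162, -0.028141981406065497], [-0.06003990477745447, -0.41555882581243253], [0.2336352923284153, -0.2354239962515976], [0.5257661969807259, 0.6791248034701312]]
```

The whole tray is visible here, with rim corners at (146,35), (416,1), (415,224) and (190,247). The rim and floor fits agree: pocket at (550,-108.5), yaw 0.577. Next I'll move over the laryngoscope.

In the tool's units: -233 mm is -9.32, 160 mm is 6.4, -1.59 rad is -6.36.

Call:
step_hand([
  {"rz":-6.36,"x":6.4,"y":-9.32,"finger_gap":92},
  {"rz":-6.36,"x":6.4,"y":-9.32,"finger_gap":92},
  {"rz":-6.36,"x":6.4,"y":-9.32,"finger_gap":92},
  {"rz":-6.36,"x":6.4,"y":-9.32,"finger_gap":92},
  {"rz":-6.36,"x":6.4,"y":-9.32,"finger_gap":92},
  {"rz":-6.36,"x":6.4,"y":-9.32,"finger_gap":92},
  {"rz":-6.36,"x":6.4,"y":-9.32,"finger_gap":92},
  {"rz":-6.36,"x":6.4,"y":-9.32,"finger_gap":92},
], quiet=true)

```text
ok
```

Call:
step_hand([
  {"rz":-0.36,"finger_gap":92},
  {"rz":-0.36,"finger_gap":92},
  {"rz":-0.36,"finger_gap":92},
])

```text
time_s: 3.9
tool_pos: [547.5, 128.6, 160.8]
tcp_rot: [-1.621, -2.691, -0.001]
contact_force: [-0.4, 0.3, 0.1]
gripper_width: 92.0
gripper_force: 0.0
```

Run:
```python
from h import *
import pickle
np.set_printoptions(precision=3,suppress=True)
s=manip.get_state();print(s['tool_pos'],s['tcp_rot'],s['qpos'],np.abs(s['qvel']).max())
pickle.dump(snap('wrist','w3'),open('w3.pkl','wb'))
```

```text
[547.481 128.575 160.762] [-1.621 -2.691 -0.001] [ 0.454  0.582 -0.975  1.824  0.556  1.038 -0.253] 0.006297056083224792
```

View pics/w3.png

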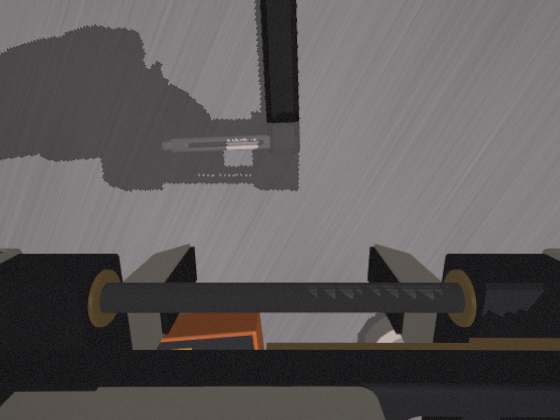

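The handle spans columns about 262-298 and runs off the top of the image. The head is at (285,137) and the blade tip at (163,145). I'll move 60 mm along tool x for the second view.

Call:
step_hand([
  {"x":2.4,"finger_gap":92},
  {"x":2.4,"finger_gap":92},
  {"x":2.4,"finger_gap":92},
], lines="1,3")

```text
time_s: 4.32
tool_pos: [519.2, 181.3, 160.9]
tcp_rot: [1.617, 2.692, -0.0]
```

Run:
```python
from h import *
import pickle
c=snap('wrist');pickle.dump(c,open('w4.pkl','wb'))
a=pickle.load(open('w3.pkl','rb'))
o=np.hstack([cv2.resize(x['img'][:260,140:320],None,fx=2.2,fy=2.2) for x in (a,c)])[:,:,::-1]
cv2.imwrite('pics/w34.png',cv2.convertScaleAbs(o,alpha=1.6,beta=20));print(o.shape)
```

```text
(572, 792, 3)
```

View pics/w34.png

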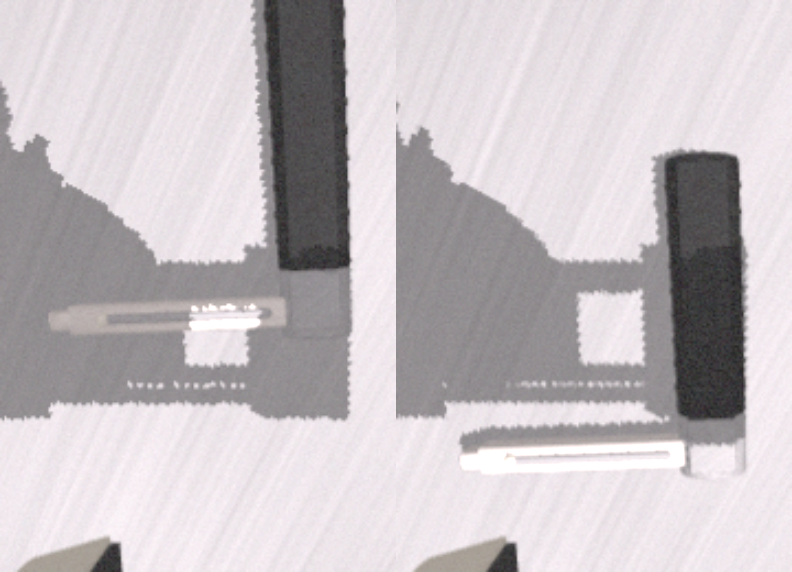

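Run:
```python
from h import *
import pickle
np.set_printoptions(precision=2,suppress=True)
a,b=[pickle.load(open(f'w{n}.pkl','rb')) for n in (3,4)]
T=tri(a,[[161.8,145],[266.8,121.4],[299.1,121.8]],b,[[169.1,209.1],[267.7,189],[298.6,189]]);print(T)
tip=plane(b,[[169.1,209.1]],15)[0];tipa=plane(a,[[161.8,145]],15)[0]
def mid(c,p,q,z): return plane(c,[p,q],z).mean(0)
far=mid(b,[263.2,71.8],[295.5,71.4],15);j=mid(b,[267.7,189],[298.6,189],15);ja=mid(a,[266.8,121.4],[299.1,121.8],15)
far30=mid(b,[263.2,71.8],[295.5,71.4],30);head30=mid(b,[271.8,215.9],[298.2,215.9],28)
print('tip',tip,tipa,'far',far,far30,'j',j,ja,'head',head30)
d=(j-far)[:2];th=np.arctan2(d[1],d[0]);print('yaw',th,'len far-head',np.linalg.norm(head30-far30))
u=np.array([np.cos(th),np.sin(th)]);v=np.array([-u[1],u[0]])
c=(far[:2]+j[:2])/2
tx=(tip[:2]-c)@u; ty=(tip[:2]-c)@v
print('tip in axis: y',ty,' origin from tip',c+u*(tx-54),' from far end',far30[:2]+65*u,far[:2]+65*u,'from head',head30[:2]-65*u)
print('origin via tip y -110', tip[:2]-u*54+v*110)
s=manip.get_state();print(s['tool_pos'],2*np.arctan2(s['tcp_rot'][1],s['tcp_rot'][0]))
```

```text
[[428.71 124.46  25.6    0.32]
 [502.03 186.2   29.35   0.41]
 [527.14 199.07  27.45   0.04]]
tip [426.86 120.15  15.  ] [425.53 121.87  15.  ] far [463.9  280.58  15.  ] [464.89 278.91  30.  ] j [515.84 190.07  15.  ] [514.73 192.61  15.  ] head [528.17 170.49  28.  ]
yaw -1.0498008125295455 len far-head 125.54535330415014
tip in axis: y -111.9782177080586  origin from tip [497.1  222.72]  from far end [497.25 222.53] [496.25 224.2 ] from head [495.81 226.87]
origin via tip y -110 [495.38 221.74]
[519.55 180.39 160.76] 2.057850729287051
```

In the tool's units: 120 mm is 4.8, 80 mm is 3.2, -0.034 rad is -0.136.

Call:
step_hand([
  {"rz":-0.136,"x":1.96,"z":1.6,"finger_gap":92},
  {"rz":-0.136,"x":1.96,"z":3.2,"finger_gap":92},
  {"rz":-0.136,"x":1.96,"z":4.8,"finger_gap":92},
  {"rz":-0.136,"x":1.96,"z":5.8,"finger_gap":92},
  {"rz":-0.136,"x":1.96,"z":5.8,"finger_gap":92},
  {"rz":-0.136,"x":1.96,"z":5.8,"finger_gap":92},
])

```text
time_s: 5.12
tool_pos: [497.1, 224.2, 16.5]
tcp_rot: [1.574, 2.718, 0.001]
contact_force: [-0.1, -0.5, 0.5]
gripper_width: 91.9
gripper_force: 0.0
```

Run:
```python
from h import *
for n in ('top','side'): snap(n,'g'+n)
```

```text
(no output)
```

Well aligned; lower and grip.

In the tool's units: 13 mm is 0.52.

Call:
step_hand([
  {"z":0.52,"finger_gap":92},
  {"z":0.52,"finger_gap":92},
  {"z":0.52,"finger_gap":92},
  {"z":0.52,"finger_gap":20},
  {"z":0.52,"finger_gap":20},
  {"z":0.52,"finger_gap":20},
  {"z":0.52,"finger_gap":20},
  {"z":0.52,"finger_gap":20},
])

```text
time_s: 6.22
tool_pos: [496.1, 224.3, 2.7]
tcp_rot: [1.573, 2.719, 0.0]
contact_force: [0.0, 0.5, 0.4]
gripper_width: 46.6
gripper_force: 0.0
```

Call:
step_hand([
  {"finger_gap":20},
  {"finger_gap":20},
  {"finger_gap":20},
  {"finger_gap":20},
])

```text
time_s: 6.72
tool_pos: [496.1, 224.3, 2.7]
tcp_rot: [1.573, 2.719, 0.0]
contact_force: [-0.2, 0.5, -0.5]
gripper_width: 29.2
gripper_force: 30.0
```

Call:
step_hand([
  {"z":-2,"finger_gap":20},
  {"z":-4.4,"finger_gap":20},
  {"rz":-0.8,"x":-1.6,"y":-0.6,"z":-4.8,"finger_gap":20},
  {"rz":-1.4,"x":-3.2,"y":-1.2,"z":-4.8,"finger_gap":20},
  {"rz":-2,"x":-4.8,"y":-1.8,"z":-4.8,"finger_gap":20},
  {"rz":-2.6,"x":-6.4,"y":-2.4,"z":-4.8,"finger_gap":20},
  {"rz":-3.2,"x":-8,"y":-3,"z":-4.8,"finger_gap":20},
  {"rz":-3.8,"x":-9.6,"y":-3.6,"z":-4.8,"finger_gap":20},
])

```text
time_s: 7.72
tool_pos: [537.5, -30.2, 122.5]
tcp_rot: [-0.148, -3.138, 0.0]
contact_force: [1.1, -1.2, -2.5]
gripper_width: 29.3
gripper_force: 30.0
```

Run:
```python
from h import *
s=manip.get_state();y=2*np.arctan2(s['tcp_rot'][1],s['tcp_rot'][0]);print('yaw',y,s['qpos'],'turn rz',-(0.577+np.pi-y+np.pi)%(2*np.pi)-np.pi, totool(np.array([549.9,-108.5,110])-s['tool_pos']))
```

```text
yaw -3.2356420680453843 [ 0.86653845  0.7284678  -1.17145756  1.90552525  0.78011299  1.05962046
  0.8360281 ] turn rz -0.6710494144555916 [-19.68320233 -76.74306546  12.48177255]
```

Call:
step_hand([
  {"rz":-0.68,"x":-0.2,"y":-0.8,"z":0.16,"finger_gap":20},
  {"rz":-1.36,"x":-0.4,"y":-1.6,"z":0.32,"finger_gap":20},
  {"rz":-2.04,"x":-0.6,"y":-2.4,"z":0.48,"finger_gap":20},
  {"rz":-2.684,"x":-0.8,"y":-3.12,"z":0.48,"finger_gap":20},
  {"rz":-2.684,"x":-0.8,"y":-3.12,"z":0.48,"finger_gap":20},
  {"rz":-2.684,"x":-0.8,"y":-3.12,"z":0.48,"finger_gap":20},
])

```text
time_s: 8.48
tool_pos: [549.6, -107.1, 110.6]
tcp_rot: [0.883, -3.015, -0.002]
contact_force: [-0.6, 1.4, -1.2]
gripper_width: 29.0
gripper_force: 30.0
```

Run:
```python
from h import *
import pickle
s=manip.get_state();y=2*np.arctan2(s['tcp_rot'][1],s['tcp_rot'][0])%(2*np.pi);print('yaw err',0.577+np.pi-y,s['qpos'], totool(np.array([549.9,-108.5,110])-s['tool_pos']))
pickle.dump(snap('wrist','w5'),open('w5.pkl','wb'));pickle.dump(snap('top'),open('t5.pkl','wb'));pickle.dump(snap('side','s5'),open('s5.pkl','wb'))
```

```text
yaw err 0.007266580988594118 [ 1.02019248  0.8699423  -1.26612074  1.85881261  0.9206867   1.15575718
  1.55579587] [ 0.46330783 -1.32261393  0.63501394]
```

View pics/w5.png

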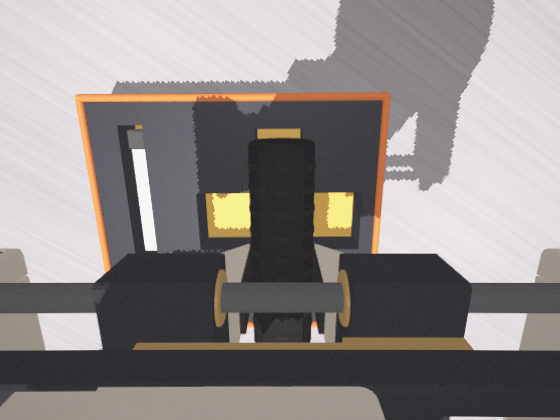

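The handle hangs level over the pocket; its far end is at row ~139, columns 249-314. Tray corners are at (77,96) and (389,95). I'll check these positions numerically.

Run:
```python
from h import *
import pickle
np.set_printoptions(precision=2,suppress=True)
w=pickle.load(open('w5.pkl','rb'));t=pickle.load(open('t5.pkl','rb'));sd=pickle.load(open('s5.pkl','rb'))
s=manip.get_state();th=.577;u=np.array([np.cos(th),np.sin(th)]);v=np.array([-u[1],u[0]]);p=np.array([549.9,-108.5])
def tf(P): P=np.atleast_2d(P);return np.c_[(P[:,:2]-p)@u,(P[:,:2]-p)@v,P[:,2]]
print('rim',tf(plane(w,[[77,96],[389,95]],42)),'expect -90,-135;-90,75')
print('tcp',tf(s['tool_pos']))
print('far end top',tf(plane(w,[[250,142],[281,139],[313,142]],134)))
z=s['tool_pos'][2]-2.7
W=lambda x,y,h:np.r_[p+x*u+y*v,z+h]
q=[W(-65,0,15),W(54,-110,15),W(65,0,15)]
for n,c in (('w',w),('t',t),('s',sd)): print(n,project(c,q).tolist())
o=cv2.resize(sd['img'][60:240,200:430],None,fx=2,fy=2);o2=cv2.resize(t['img'][90:270,270:440],None,fx=2,fy=2)
cv2.imwrite('pics/c5.png',cv2.convertScaleAbs(np.hstack([o,o2])[:,:,::-1],alpha=1.7,beta=15))
```

```text
rim [[ -88.76 -132.7    42.  ]
 [ -87.95   73.56   42.  ]] expect -90,-135;-90,75
tcp [[  0.79   1.28 110.99]]
far end top [[-64.44 -10.84 134.  ]
 [-65.54   1.88 134.  ]
 [-64.23  14.99 134.  ]]
w [[276.7711418567726, 138.82298779422496], [75.61726750666128, 365.64550249581214], [279.6430941308297, 380.18305306475025]]
t [[375.09251025940466, 205.8132037615212], [385.2926417482236, 140.1430840113352], [344.36925044505057, 160.1635938099717]]
s [[340.2020685351189, 126.61555610165016], [287.6526120654351, 99.469794945767], [281.9843528815274, 126.49214480891618]]
```

View pics/c5.png

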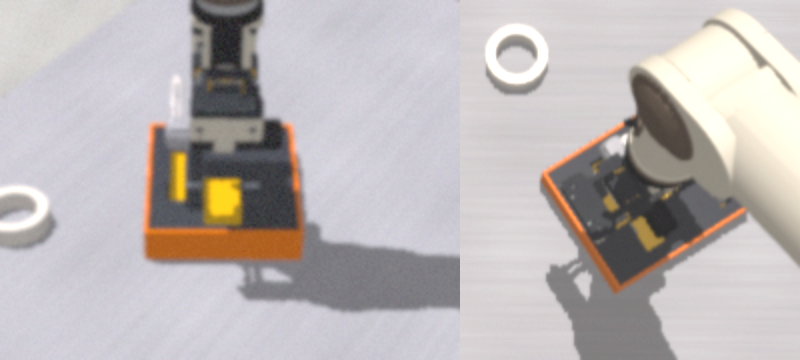

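Call:
step_hand([
  {"rz":-0.028,"x":-0.04,"y":-0.04,"z":0.8,"finger_gap":20},
  {"rz":-0.028,"x":-0.04,"y":-0.04,"z":1.8,"finger_gap":20},
  {"rz":-0.028,"x":-0.04,"y":-0.04,"z":2.6,"finger_gap":20},
  {"rz":-0.028,"x":-0.04,"y":-0.04,"z":2.96,"finger_gap":20},
  {"rz":-0.028,"x":-0.04,"y":-0.04,"z":2.96,"finger_gap":20},
  {"rz":-0.028,"x":-0.04,"y":-0.04,"z":2.96,"finger_gap":20},
])

```text
time_s: 9.38
tool_pos: [551.8, -108.2, 37.3]
tcp_rot: [-0.897, 3.01, 0.0]
contact_force: [0.4, -0.2, -2.4]
gripper_width: 28.8
gripper_force: 30.0
```

Call:
step_hand([
  {"z":0.08,"finger_gap":20},
  {"z":0.16,"finger_gap":20},
  {"z":0.24,"finger_gap":20},
  {"z":0.24,"finger_gap":20},
])

```text
time_s: 9.88
tool_pos: [551.6, -108.4, 31.7]
tcp_rot: [-0.897, 3.01, -0.001]
contact_force: [-2.2, -0.4, 5.7]
gripper_width: 29.6
gripper_force: 30.0
```

Run:
```python
from h import *
s=manip.get_state();th=.577;u=np.array([np.cos(th),np.sin(th)]);v=np.array([-u[1],u[0]]);d=s['tool_pos'][:2]-[549.9,-108.5]
print('tcp tray',d@u,d@v,s['wrist_torque'],2*np.arctan2(s['tcp_rot'][1],s['tcp_rot'][0])%6.2832-np.pi)
```

```text
tcp tray 1.5069002159593106 -0.8305650514153832 [ 0.04176275  0.42756944 -0.14393987] 0.5790299083278865
```

Call:
step_hand([
  {"y":0.032,"finger_gap":20},
  {"y":0.032,"z":0.04,"finger_gap":20},
  {"y":0.032,"z":0.08,"finger_gap":20},
  {"y":0.032,"z":0.12,"finger_gap":20},
  {"y":0.032,"z":0.16,"finger_gap":20},
  {"y":0.032,"z":0.2,"finger_gap":20},
])

```text
time_s: 10.62
tool_pos: [552.4, -108.2, 28.1]
tcp_rot: [-0.896, 3.009, -0.004]
contact_force: [-3.7, -2.1, 14.5]
gripper_width: 29.4
gripper_force: 30.0
```

Call:
step_hand([
  {"z":0.04,"finger_gap":20},
  {"z":0.08,"finger_gap":20},
  {"z":0.12,"finger_gap":20},
  {"z":0.16,"finger_gap":20},
])

```text
time_s: 11.12
tool_pos: [552.1, -108.1, 23.3]
tcp_rot: [-0.896, 3.009, -0.003]
contact_force: [-0.2, -0.4, 6.4]
gripper_width: 29.3
gripper_force: 30.0
```

Run:
```python
from h import *
s=manip.get_state();th=.577;u=np.array([np.cos(th),np.sin(th)]);v=np.array([-u[1],u[0]]);d=s['tool_pos'][:2]-[549.9,-108.5]
print('tcp tray',d@u,d@v,s['wrist_torque'])
```

```text
tcp tray 2.112209859991234 -0.8747038503363259 [ 0.01039701  0.09432359 -0.05260432]
```

Call:
step_hand([
  {"z":0.06,"finger_gap":20},
  {"z":0.12,"finger_gap":20},
  {"z":0.18,"finger_gap":20},
  {"z":0.24,"finger_gap":20},
  {"z":0.24,"finger_gap":20},
])

```text
time_s: 11.75
tool_pos: [551.6, -108.2, 15.5]
tcp_rot: [-0.896, 3.01, -0.001]
contact_force: [4.3, -1.4, -1.9]
gripper_width: 29.6
gripper_force: 30.0
```

Call:
step_hand([
  {"z":0.04,"finger_gap":20},
  {"z":0.08,"finger_gap":20},
  {"z":0.12,"finger_gap":20},
  {"z":0.12,"finger_gap":20},
])

```text
time_s: 12.25
tool_pos: [551.3, -108.3, 14.6]
tcp_rot: [0.897, -3.011, 0.003]
contact_force: [-2.3, -3.1, 16.0]
gripper_width: 29.1
gripper_force: 30.0
```

Floor contact came at the expected height, so I'll ease off, open partway inside the notches, and lift.

In the tool's units: -1.5 mm is -0.06.

Call:
step_hand([
  {"z":-0.06,"finger_gap":20},
  {"z":-0.06,"finger_gap":60},
  {"z":-0.06,"finger_gap":60},
  {"z":-0.06,"finger_gap":60},
  {"z":-0.06,"finger_gap":60},
  {"z":-0.06,"finger_gap":60},
  {"z":-0.06,"finger_gap":60},
])

```text
time_s: 13.12
tool_pos: [550.9, -107.8, 14.2]
tcp_rot: [-0.897, 3.011, 0.0]
contact_force: [0.1, 0.4, 0.5]
gripper_width: 59.6
gripper_force: 0.0
```

Call:
step_hand([
  {"z":-0.6,"finger_gap":60},
  {"z":-1.6,"finger_gap":60},
  {"x":1.6,"z":-3.2,"finger_gap":60},
  {"x":3.4,"z":-5.2,"finger_gap":60},
  {"x":3.4,"z":-5.84,"finger_gap":60},
  {"x":3.4,"z":-5.84,"finger_gap":60},
])

```text
time_s: 13.88
tool_pos: [481.0, -154.8, 162.0]
tcp_rot: [-0.895, 3.008, -0.004]
contact_force: [-0.4, -1.2, -0.9]
gripper_width: 60.2
gripper_force: 0.0
```

Run:
```python
from h import *
import pickle
pickle.dump(snap('wrist','w6'),open('w6.pkl','wb'))
```

```text
(no output)
```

View pics/w6.png

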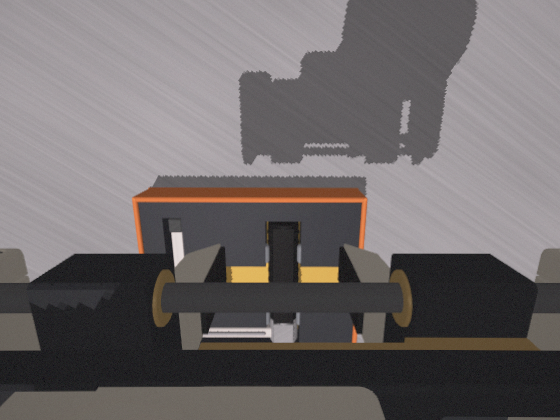

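The handle sits in the pocket with the blade in its slot, but the head end is hidden behind the fingers. I'll move the other way for a clear check of level and depth.

Call:
step_hand([
  {"x":-6.6,"finger_gap":60},
  {"x":-6.6,"finger_gap":60},
  {"x":-6.6,"finger_gap":60},
  {"x":-6.6,"finger_gap":60},
  {"x":-6.6,"finger_gap":60},
], lines="1,2")

```text
time_s: 14.55
tool_pos: [617.1, -62.9, 158.8]
```

Run:
```python
from h import *
import pickle
c=snap('wrist');pickle.dump(c,open('w7.pkl','wb'))
cv2.imwrite('pics/w7.png',cv2.convertScaleAbs(cv2.resize(c['img'][:260,100:440],None,fx=2.3,fy=2.3)[:,:,::-1],alpha=1.6,beta=15))
p=np.array([549.9,-108.5]);th=.577;u=np.array([np.cos(th),np.sin(th)]);v=np.array([-u[1],u[0]])
print(project(c,[np.r_[p+x*u+y*v,z] for x,y,z in ((54,-110,35),(54,-110,50),(-65,0,42),(65,0,42),(65,0,55))]))
```

```text
[[154.08287406 173.822177  ]
 [147.27321319 176.73285094]
 [279.58402869  19.57112637]
 [279.30620851 188.18506444]
 [279.22527788 191.38907143]]
```

View pics/w7.png

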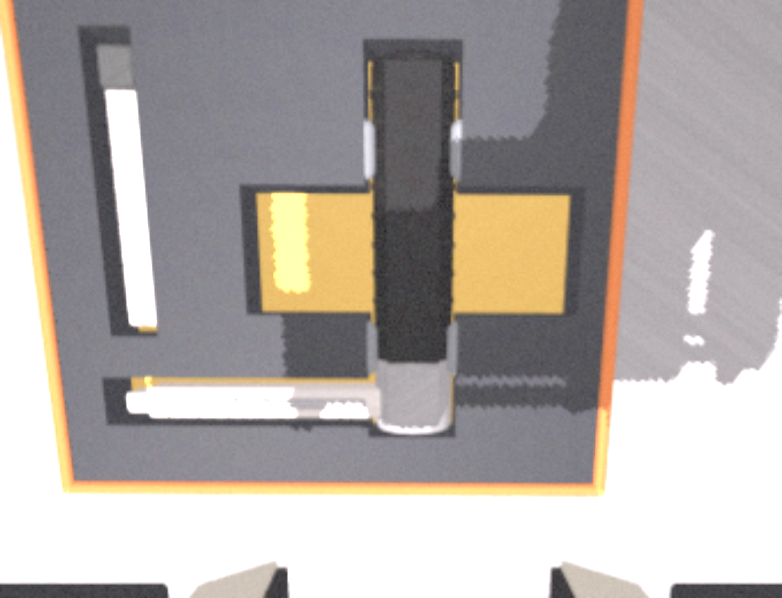

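The blade tip is at (155,175), against (154,174) predicted for the seated pose. The head end is at (280,188), as predicted. The lips stand over the handle's flanks, so it is fully home and I'll hand it in.

```bash
python3 -c "
from cell import manip
print(manip.close_job())"
```

```text
the job is handed in; nothing more can be done
None
```

The laryngoscope is in its L-shaped pocket, pressed past the lips to the floor and released. The last picture shows the blade tip and head where the seated pose predicts. No move touched the bottle, dish or tape, and I handed the job in at about 15 s; no verdict came back.

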